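Empty a pin dispenser into its tray and hold the gate open

ROBOT

A 6-joint arm with a two-finger parallel gripper is mounted at the origin on the work surface. World frame = base frame: x ahead of the robot, y to its left, z up, the work surface at z = 0. Lengths are in mm, angles in rad, forces in N, time in s.
With the tool pointing down it reaches from about 250 to 850 mm from the base axis. Payload 12.5 kg.
Tool frame: the origin (TCP) lies between the finger pads; the fingertips stand 25 mm ahead of it and the grasp point (between the pads) lies 6 mm ahead of it (robot.finger_overhang is the z of the fingertips in the tool frame, in mm); z points along the fingers, y is the line along which they close (so a half turn about z gives the same grasp; the last joint's range is limited). The gripper opens to 93 mm and grips with 3 to 60 N. Pads are 15 mm wide; open, the fingers measure 128 mm over their backs; the gripper's body (75 mm by 188 mm) begins 65 mm behind the grasp point.
Start: joints at [1.2, 0.351, 1.652, -0, 1.139, -0.085], TCP at [155.027, 527.685, 243.633] pointing down, gripper open.
Joint ranges: [-2.75, 2.75], [-0.79, 2.1], [0.01, 2.65], [-1.57, 4.71], [0.07, 3.14], [-2.87, 2.87]. Speed limits (rad/s): [2.22, 2.22, 2.79, 3.14, 3.14, 3.14].

INTERFACE

Orientations are given as a unit quaternion [x, y, z, w].
In Python, from workcell import robot, state, optics gives the robot as it stands. Calls block until the motion is done:
- robot.move_to(position, orientation): joint-space move of the TCP to a pose.
- robot.line_to(position, velocity=150, rotation=None, threshold=None): straight line of the TCP; rotation=None keeps the orientation; velocity is the mean speed in mm/s. With threshold (N) it stops when the force on the tool has changed by that much, and returns True; else False.
- robot.move_j(angles): joint-space move.
- robot.command_gripper(opening, grip_force=None): finger opening in mm; grip_force is the grip in N (None keeps the last); returns when the fingers have stopped.
- robot.pause(seconds).
- robot.solve_ik(position, orientation): joint angles nearest the present ones, or None.
- state(): the state.
- optics.grab_frame(name): name is "scene" or "top"; returns the picture (480x640x3 uint8, red, green, blue); there is no depth.
- optics.camera_model(name): a dict with "fovy" (degrees; the focal length in pixels is half the picture's height over the tangent of half this angle, whatever the lens; pixels are square), "cx", "cy" (the principal point, pixels), "origin" and "orientation" of the camera in the world. Camera axes: x right, y down, z forward; pixel columns grow to the right and rows downward; lengths in mm; the calibration is good to about 2 mm. A picture is of the moment at which its call begins. camera_model takes no time and is no camera call.
A pose or a line that the arm cannot do raises robot.MotionError and nothing moves.
- robot.job_done(): hands the job in; it is judged then, once.
The state is a dict: "time": time; "joint_pos": joint angles; "joint_velocities": joint speeds; "joint_efforts": joint torques, N m; "position": TCP position; "orientation": TCP orientation; "contact_force": force on the tool from outside, world axes, zero at the start; "ft_torque": the same for the moment, N m; "grip_width": finger opening in mm; "finger_force": force on a finger pad.
Only numpy, scipy, OpenCV 4.12 (cv2) and the standard library are available. Lean on these libraries where they do the work, as an engineer would, in place of code of your own. Each camera call takes 0.05 s, during which the arm holds its last target. There are 200 camera calls.

TASK

Slide the small aluminium tray by its upright black grip, handle end last, into the bay under the pin dispenser until it is fully home against the end stop. Only then pull the dispenser's spring-return gate out by its black post until the middle of the post is in line with the two small mark plates, so that the three steel pins drop into the tray, and finish while still holding the gate at the mark with the fingers (it springs shut if let go). Leave the other things on the bench where they are.

Things in the scene. Friction and masses are not known exactly. Their poses are not given: they have to be found in the camera images.
- dispenser: grey sheet-metal pin dispenser fixed to the bench: hopper on legs, 108 mm (x) by 88 mm (y), 104 mm high, open on top. Origin on the bench under the hopper's centre; x points away from the gate post, y to the open mouth of the tray bay, z up. The flat gate is the hopper's floor and slides out to -x on guide bars 52 mm high that reach to x = -208 mm. Hopper front face x = -38 mm (legs -54).
- bay_mouth (a point): middle of the tray bay's mouth, on the bench, 63 mm from the dispenser's origin along its y. The bay runs straight in along -y under the hopper, 94 mm wide between walls 40 mm high, to an end stop with its face at y = -49 mm of the dispenser. Outside the mouth the walls flare outwards for about 40 mm. The overhang above the bay is 45 mm above the bench.
- tray: open aluminium tray, 86 mm (x) by 98 mm (y), 34 mm high, walls 4 mm, loose on the bench, about 0.4 kg. Origin at its centre, on the bench. A low stem along its +y carries an upright black grip 14 mm thick (x), 34 mm long (y), centred at x = 0, y = 119 mm, from 4 to 66 mm high. Fully home, its origin and axes coincide with the dispenser's and the grip is outside the bay.
- gate (a joint): travel of the dispenser's gate in m: 0 closed, grows as it is pulled along the dispenser's -x, stop at 0.090; the post is at the mark at 0.065. A spring pulls it shut with about 3.6 N closed and 11.4 N at the mark (120 N/m).
- gate_post (a point): point on the axis of the gate's upright black post (18 mm diameter, from 54 to 114 mm above the bench, fixed to the gate and moving with it), 92 mm above the bench. With the gate closed it lies 100 mm from the dispenser's origin along its -x.
- mark (a point): the point where gate_post must come: midway between the two small upright dark plates (3 mm thick, tops 60 mm above the bench, either side of the gate's guide bars), 92 mm above the bench. Fixed on the dispenser, at x = -165 mm of it.
- pin1: plain steel pin, 20 mm diameter, 56 mm long, lying along its y axis; origin at its centre. It starts in the hopper, on the gate, 61 mm above the bench, and drops into the tray as the gate opens under it.
- pin2: plain steel pin, 20 mm diameter, 56 mm long, lying along its y axis; origin at its centre. It starts in the hopper, on the gate, 61 mm above the bench, and drops into the tray as the gate opens under it.
- pin3: plain steel pin, 20 mm diameter, 56 mm long, lying along its y axis; origin at its centre. It starts in the hopper, on the gate, 61 mm above the bench, and drops into the tray as the gate opens under it.
- bearing: steel bearing ring lying flat, 62 mm across, 18 mm high, between the tray and the gate post; a bystander
- bushing: upright brass bushing, 38 mm across, 32 mm high, right of the gate post; a bystander
- carton: closed cardboard box 100 x 75 x 60 mm, right of the dispenser; a bystander
- wrench: steel open wrench lying flat, 190 mm long, at the right near the robot; a bystander
- grease_can: round can, 72 mm across, 110 mm high, behind the dispenser; a bystander
- hub: dark flanged hub, flange 80 mm across, 50 mm high, at the left near the robot; a bystander
- tag_block: wooden block 70 x 50 x 30 mm, behind the dispenser; a bystander
Mind the look-alikes: they are no part of the job. What is shaped like the tray but blue is not meant.

How it is judged (in metres and radians):
On the way, in this order (a step that is already met when the one before it is completed fails the run):
1. the tray is fully home in the bay, the gate still shut (y of tray in the frame of dispenser between -0.005 and 0.007 m and x of tray in the frame of dispenser between -0.008 and 0.008 m and angle between the y axis of tray and the y axis of dispenser, either way round below 0.12 rad and height (world z) of tray below 0.006 m and value of joint gate below 0.01 m), for 0.2 s.
2. the gate is at the mark (value of joint gate between 0.058 and 0.072 m), for 0.2 s.
At the end, for the whole second after the job is handed in: The tray is home (within 7 mm of the end stop, flat on the bench, within the bay), all three pins lie at rest inside it, and the fingers hold the gate still with its post within 7 mm of the mark (contact force above 2 N) (all of step 2 and y of tray in the frame of dispenser between -0.005 and 0.007 m and x of tray in the frame of dispenser between -0.008 and 0.008 m and angle between the y axis of tray and the y axis of dispenser, either way round below 0.12 rad and height (world z) of tray below 0.006 m and x of pin1 in the frame of tray between -0.04 and 0.04 m and y of pin1 in the frame of tray between -0.046 and 0.046 m and z of pin1 in the frame of tray between 0 and 0.036 m and linear speed of each of pin1, pin2, pin3 below 0.06 m/s and x of pin2 in the frame of tray between -0.04 and 0.04 m and y of pin2 in the frame of tray between -0.046 and 0.046 m and z of pin2 in the frame of tray between 0 and 0.036 m and x of pin3 in the frame of tray between -0.04 and 0.04 m and y of pin3 in the frame of tray between -0.046 and 0.046 m and z of pin3 in the frame of tray between 0 and 0.036 m and velocity of joint gate between -0.01 and 0.01 m/s and contact force between the fingers and gate above 2 N); the arm keeps its last pose, push and grip.
It fails at once if the gate is opened by more than 15 mm while the tray is not home (value of joint gate above 0.015 m and not (y of tray in the frame of dispenser between -0.005 and 0.007 m and x of tray in the frame of dispenser between -0.008 and 0.008 m and angle between the y axis of tray and the y axis of dispenser, either way round below 0.12 rad and height (world z) of tray below 0.006 m)).
It fails at once if a bystander is displaced by more than 30 mm (distance of any of bearing, bushing, carton, wrench, grease_can, hub, tag_block from where it was at the start of the episode above 0.03 m).
It also fails if it takes over 50 s, if anything falls off the work surface, if the arm or the gripper's body presses on something with over 40 N, if the wrist force passes 120 N, or if a joint passes its speed limit or range.

## Working session

There is one attempt and no reset: what is moved stays moved. The work goes in short steps, each a Python script; the robot and the scene stay as the last script left them, time stands still between calls to the robot, and variables do not carry over. Pictures are saved under pics/ and viewed, at most 10 in all, crops included, and the job is handed in when it is done.

```bash
ls; mkdir -p pics; python3 - <<'E'
from workcell import robot,state,optics
import cv2
for n in("scene","top"):
    cv2.imwrite(f"pics/{n}0.png",cv2.cvtColor(optics.grab_frame(n),cv2.COLOR_RGB2BGR)); print(n,optics.camera_model(n))
s=state();print(s['time'],s['position'],s['orientation'],robot.finger_overhang)
E
```

```text
pics
scene {'fovy': 46.26233625847693, 'cx': 316.77504941821746, 'cy': 245.39370295713775, 'origin': array([1145.9173009 , -127.85144862, 1246.15271948]), 'orientation': array([ 0.73674353,  0.62383037, -0.17212251, -0.19600631])}
top {'fovy': 55.39274698280227, 'cx': 319.4769401361168, 'cy': 247.73038964497155, 'origin': array([ 419.19421749,  -32.2942147 , 1202.39557271]), 'orientation': array([ 0.71073747, -0.70253444,  0.02352203, -0.02728245])}
0.1 [154.92959321 527.44583706 243.16537353] [ 1.42408765e-01  9.89807805e-01 -4.88885873e-04 -1.13433666e-04] 25.0
```

View pics/scene0.png

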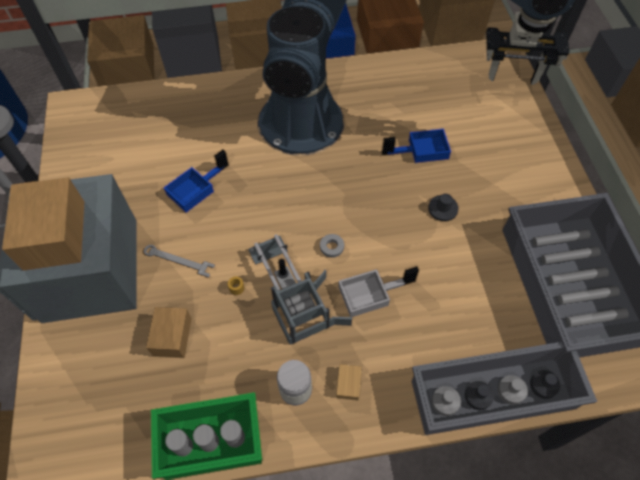

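View pics/top0.png

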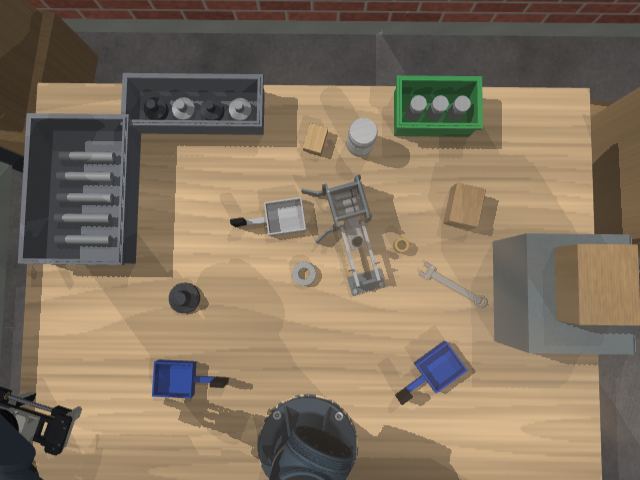

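The scene view and the top view agree. In the top view the tray is at about (285,217), its grip at (238,222), the hopper at (349,203), the gate post near (357,241) and the mark plates near (352–375,285). I'll enlarge crops of both.

```bash
python3 - <<'E'
import cv2
a=cv2.imread("pics/top0.png")[165:305,225:425];cv2.imwrite("pics/topc.png",cv2.resize(a,None,fx=4,fy=4,interpolation=cv2.INTER_CUBIC))
a=cv2.imread("pics/scene0.png")[220:350,230:430];cv2.imwrite("pics/scc.png",cv2.resize(a,None,fx=4,fy=4,interpolation=cv2.INTER_CUBIC))
E
```

```text
(no output)
```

View pics/topc.png

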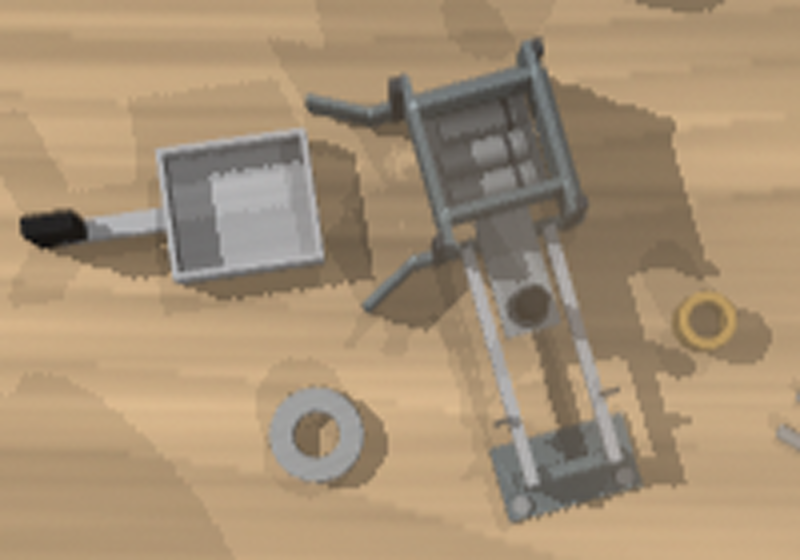

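View pics/scc.png

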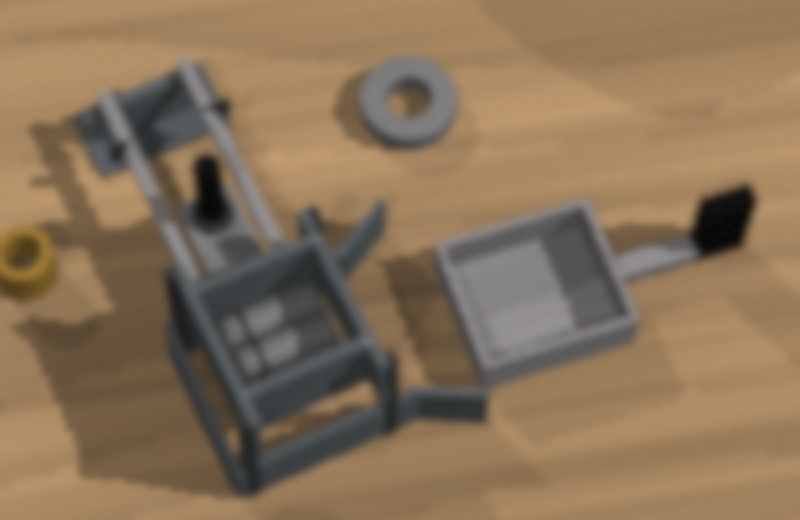

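The crops show the tray's rim corners clearly, along with the black grip, the guide-bar ends, the post and the mark plates. I'll cast these onto their known heights and check the results against the given sizes.

```bash
cat > h.py <<'E'
import numpy as np,cv2
from scipy.spatial.transform import Rotation as R
from workcell import robot,state,optics
def ray(n,p,z):
    c=optics.camera_model(n);f=240/np.tan(np.radians(c['fovy']/2))
    d=R.from_quat(c['orientation']).apply([(p[0]-c['cx'])/f,(p[1]-c['cy'])/f,1]);o=c['origin']
    return (o+d*(z-o[2])/d[2])[:2]
T=lambda u,v,z:ray('top',(225+u/4-.4,165+v/4-.4),z)
S=lambda u,v,z:ray('scene',(230+u/4-.4,220+v/4-.4),z)
E
python3 - <<'E'
from h import *
np.set_printoptions(precision=1,suppress=True)
L=np.linalg.norm
c=np.array([T(*p,34) for p in[(158,152),(302,130),(323,262),(178,282)]]);print("trayT",c.mean(0),[L(c[i]-c[i-1]) for i in range(4)])
d=(c[0]+c[3]-c[1]-c[2]);print("tray y heading",np.arctan2(d[1],d[0]))
c=np.array([S(*p,34) for p in[(437,245),(588,202),(636,322),(490,380)]]);print("trayS",c.mean(0),[L(c[i]-c[i-1]) for i in range(4)])
d=(c[1]+c[2]-c[0]-c[3]);print(np.arctan2(d[1],d[0]))
for n,(x0,x1,y0,y1),z in(("top",(225,255,210,235),66),("scene",(398,425,260,288),66)):
    im=optics.grab_frame(n);m=(im.max(2)<50).astype(np.uint8);k=np.zeros_like(m);k[y0:y1,x0:x1]=m[y0:y1,x0:x1]
    ys,xs=np.nonzero(k);print(n,len(xs),"grip centroid z35",ray(n,(xs.mean(),ys.mean()),35),cv2.minAreaRect(np.c_[xs,ys].astype(np.int32)))
print("plates T",T(507,424,60),T(608,392,60),"S",S(119,147,60),S(219,106,60))
a=[T(*p,52) for p in[(470,255),(532,483),(550,235),(614,458)]];print("bars",a,[np.arctan2(*(a[i]-a[i+1])[::-1]) for i in(0,2)])
a=[S(*p,52) for p in[(185,275),(107,98),(275,240),(187,65)]];print("barsS",a,[np.arctan2(*(a[i]-a[i+1])[::-1]) for i in(0,2)])
print("post T",T(530,303,114),"S",S(207,160,114))
print("rim T",[T(*p,104) for p in[(403,85),(535,50),(578,205),(445,235)]])
print("rim S",[S(*p,104) for p in[(180,275),(310,215),(385,360),(250,420)]])
E
```

```text
trayT [583.7  65.1] [np.float64(85.3964960682277), np.float64(94.02048551992578), np.float64(86.81243598366396), np.float64(93.98548275684603)]
tray y heading 1.7273985092375863
trayS [590.2  66.6] [np.float64(92.56926086639632), np.float64(96.74244908513766), np.float64(83.55001931419976), np.float64(94.64168416523403)]
1.7567616750494357
top 100 grip centroid z35 [566.8 184.5] ((238.13462829589844, 222.17308044433594), (7.452413558959961, 15.100942611694336), 78.69007110595703)
scene 158 grip centroid z35 [567.5 184.6] ((409.9500427246094, 275.1499938964844), (11.384199142456055, 17.39252471923828), 18.43494987487793)
plates T [ 445.1 -105.9] [ 465.8 -168.8] S [ 468.9 -168.1] [ 450.6 -104.6]
bars [array([551.8, -82.3]), array([ 408.5, -122.4]), array([ 565.1, -132.8]), array([ 424.8, -173.7])] [np.float64(0.2724583935054432), np.float64(0.28320307672831646)]
barsS [array([ 556.8, -139.6]), array([ 428.7, -171.8]), array([542.8, -83.9]), array([ 413.4, -120.1])] [np.float64(0.24621856680592136), np.float64(0.272565782203518)]
post T [ 516.2 -115.7] S [ 516.7 -117.3]
rim T [array([649.3, -38.5]), array([ 671.7, -118.6]), array([ 576.9, -145.1]), array([557.8, -64.9])]
rim S [array([ 582. , -141.9]), array([556.6, -63.8]), array([652.4, -36.8]), array([ 675.1, -115.3])]
```

```bash
cat >> h.py <<'E'
O=np.array([615,-90.]);th=.28
ux=np.array([np.cos(th),np.sin(th)]);uy=np.array([-ux[1],ux[0]])
D=lambda p:np.array([(p-O)@ux,(p-O)@uy])
W=lambda x,y:O+x*ux+y*uy
E
python3 - <<'E'
from h import *
np.set_printoptions(precision=1,suppress=True)
P=lambda n,p:print(n,p,D(p))
P("bearing",T(316,435,18));P("bearingS",S(408,102,18));P("bush",T(706,320,32))
P("flareA end",T(310,100,40));P("bend",T(375,118,40));P("flareB",T(368,306,40));P("bend",T(415,258,40))
P("flareA endS",S(487,400,40));P("bendS",S(405,395,40));P("flareB S",S(380,207,40));P("bendS",S(345,245,40))
for p in [(587,65.8),(567.1,184.5),(516.5,-116.5),(457.5,-137)]:P("x",np.array(p))
for p in[(158,152),(302,130),(323,262),(178,282)]:P("tray",T(*p,34))
for n,p,z in (("grip",W(16,276),51),("home",W(0,119),51),("mark",W(-165,0),92)):
    for h in (th,th+np.pi/2): print(n,robot.solve_ik([*p,z],R.from_euler('ZX',[h,np.pi]).as_quat()))
E
```

```text
bearing [437.5  14.8] [-141.6  149.8]
bearingS [443.1  14.6] [-136.3  148. ]
bush [ 513.9 -234.9] [-137.2 -111.3]
flareA end [652.3  20.9] [66.5 96.2]
bend [641.  -21.1] [44.1 59. ]
flareB [519.7 -18.1] [-71.7  95.5]
bend [550.8 -47.7] [-50.   58.4]
flareA endS [659.2  22. ] [73.4 95.4]
bendS [648.3 -24.1] [50.2 54.2]
flareB S [525.3 -17.6] [-66.2  94.4]
bendS [547.1 -42.6] [-52.2  64.3]
x [587.   65.8] [ 16.1 157.5]
x [567.1 184.5] [ 29.8 277. ]
x [ 516.5 -116.5] [-102.     1.8]
x [ 457.5 -137. ] [-164.4   -1.6]
tray [618.5 118.8] [ 61.  199.7]
tray [633.8  26. ] [ 50.1 106.3]
tray [548.3  11.3] [-36.1 115.8]
tray [534.3 104.2] [-23.9 208.9]
grip [ 0.2  0.7  1.7 -0.   0.8  1.5]
grip [ 0.2  0.7  1.7 -0.   0.8 -0. ]
home [-0.   0.7  1.7 -0.   0.8  1.3]
home [-0.   0.7  1.7 -0.   0.8 -0.3]
mark [-0.4  0.4  2.  -0.   0.7  0.9]
mark [-0.4  0.4  2.   0.   0.7 -0.7]
```

The sizes agree: the grip is 120 mm from the tray centre, the walls sit near ±47 and the bearing is well clear. Next I grip the tray and bring it to the flare.

```bash
cat >> h.py <<'E'
q=lambda h:R.from_euler('ZX',[h,np.pi]).as_quat()
def rep(t):
    s=state();print(t,'t%.1f'%s['time'],np.round(s['position'],1),D(np.array(s['position'][:2])).round(1),'F',np.round(s['contact_force'],1),'w%.1f'%s['grip_width'],'f',np.round(s['finger_force'],1))
def shot(n,f,x,y,w,h):
    im=cv2.cvtColor(optics.grab_frame(n),cv2.COLOR_RGB2BGR)[y:y+h,x:x+w];cv2.imwrite(f,cv2.resize(im,None,fx=4,fy=4,interpolation=cv2.INTER_CUBIC))
E
python3 - <<'E'
from h import *
h0=.166+np.pi/2; g=[567.1,184.5]
robot.command_gripper(50,25)
robot.move_to([*g,160],q(h0)); rep('above')
print(robot.line_to([*g,48],velocity=80,threshold=8)); rep('down')
robot.command_gripper(5,25); rep('grip')
robot.line_to([*W(0,145+119),48],velocity=60,rotation=q(th+np.pi/2)); rep('aligned')
robot.line_to([*W(0,110+119),48],velocity=60); rep('pre')
shot('top','pics/t1.png',225,165,200,140)
shot('scene','pics/s1.png',230,220,200,130)
E
```

```text
above t3.0 [566.8 185.4 160.2] [ 29.8 278. ] F [ 0.  -0.2 -0. ] w49.6 f 0.0
False
down t4.6 [567.3 184.6  48.5] [ 30.1 277.1] F [-0.6  0.7 -0.2] w49.9 f 0.0
grip t5.2 [567.1 184.5  48. ] [ 29.8 277. ] F [-0.2 -1.8  1.2] w13.9 f 25.0
aligned t5.9 [542.1 163.7  48. ] [  0.  263.9] F [-1.5 -1.   0.7] w13.9 f 25.0
pre t6.7 [551.8 129.7  48. ] [  0.  228.6] F [ 0.5 -2.5 -0.3] w13.9 f 25.0
```

View pics/t1.png

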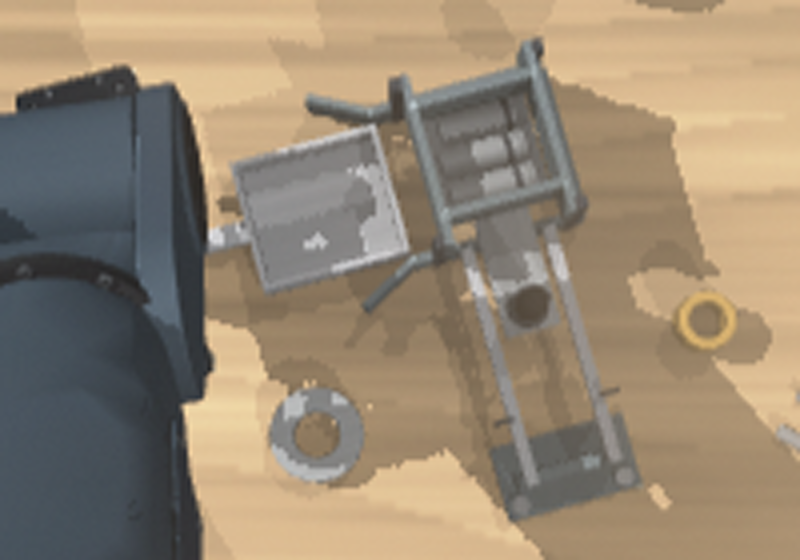

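View pics/s1.png

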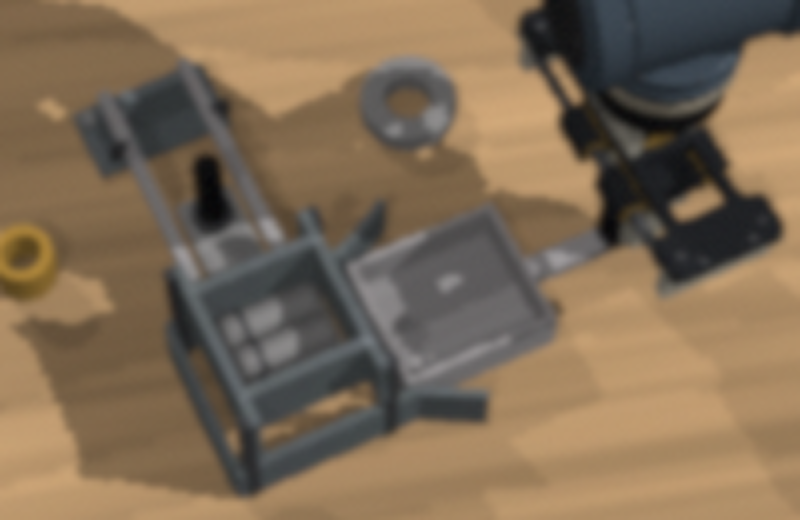

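The tray is square to the bay at the mouth, with its front corners near (375,127) and (408,250) in the top crop. I'll check its pose and push in with force monitoring.

```bash
python3 - <<'E'
from h import *
c=np.array([D(T(*p,34)) for p in[(233,162),(375,127),(408,250),(268,291)]]);print(c.round(1),c.mean(0))
c=np.array([D(S(*p,34)) for p in[(347,265),(490,207),(555,325),(404,392)]]);print(c.round(1),c.mean(0))
for y in (90,70,50,30,12):
    r=robot.line_to([*W(0,y+119),48],velocity=50,threshold=15); rep((y,r))
    if r: break
else:
    r=robot.line_to([*W(0,119-8),48],velocity=15,threshold=12); rep(('end',r))
E
```

```text
[[ 41.9 154.7]
 [ 39.5  60.3]
 [-43.2  61. ]
 [-44.8 154.7]] [ -1.6613103  107.69384521]
[[-42.3  60.9]
 [-40.1 156. ]
 [ 46.3 154.7]
 [ 46.   55.6]] [  2.49409658 106.79643818]
(90, False) t7.3 [557.4 110.4  48. ] [  0.  208.5] F [-0.2 -1.9 -0. ] w14.1 f 25.0
(70, False) t7.9 [562.9  91.2  48. ] [ -0.  188.5] F [ 0.2 -1.4 -0. ] w13.9 f 25.0
(50, False) t8.4 [568.4  71.9  48. ] [ -0.  168.5] F [ 1.5 -2.  -0.5] w13.9 f 25.0
(30, False) t9.0 [573.9  52.7  48. ] [ -0.  148.5] F [ 0.7 -1.6 -0.1] w14.0 f 25.0
(12, False) t9.5 [578.9  35.4  48. ] [ -0.  130.5] F [ 0.5 -1.4  0.1] w13.9 f 25.0
('end', True) t10.3 [581.9  24.4  48. ] [ -0.2 119.1] F [-0.9  0.5  3.9] w13.6 f 25.0
```

Contact came at y = 119.1, as predicted for home. I'll press a little more to confirm the stop, then release and look.

```bash
python3 - <<'E'
from h import *
r=robot.line_to([*W(0,119-8),48],velocity=15,threshold=18); rep(('push',r))
robot.pause(.3); rep('hold')
robot.command_gripper(50); rep('open')
robot.line_to([*W(0,119),170],velocity=150)
robot.move_to([*W(-103,60),230],q(th+np.pi)) if robot.solve_ik([*W(-103,60),230],q(th+np.pi)) is not None else print('noik')
rep('clear');print(state()['joint_pos'])
robot.move_j([1.2,*state()['joint_pos'][1:]])
shot('top','pics/t2.png',225,165,200,140)
im=cv2.imread('pics/t2.png');shot('scene','pics/s2.png',230,220,200,130)
E
```

```text
('push', True) t10.6 [581.7  24.   47.9] [ -0.5 118.7] F [-1.1  1.2  4.1] w13.8 f 25.0
hold t10.9 [581.7  24.   47.8] [ -0.4 118.8] F [-0.8 -0.5  5.3] w13.6 f 25.0
open t11.7 [581.5  24.2  47.6] [ -0.7 119. ] F [ 0.2  0.6 -0.6] w49.7 f 0.0
clear t14.2 [499.4 -60.7 229.7] [-103.    60.1] F [-0.6  0.3 -0.6] w50.5 f 0.0
[-2.13536124e-01  2.82109637e-01  1.78563377e+00  2.33375653e-05
  1.07435007e+00 -2.06349800e+00]
```

View pics/t2.png

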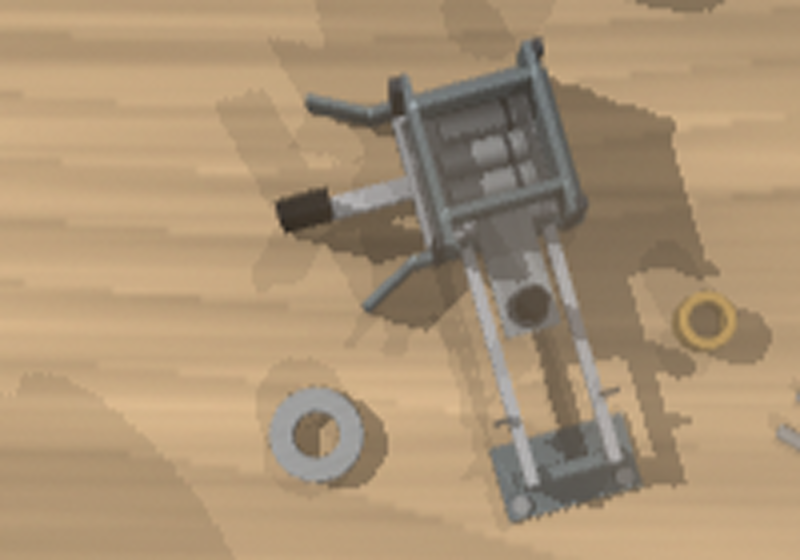

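The tray is in the bay, with the grip sticking out at about (303,210) in the crop and the gate still shut. I'll check the grip position numerically, then grip the post with the fingers closing along the gate's travel.

```bash
python3 - <<'E'
from h import *
c=[D(T(*p,66)) for p in[(276,200),(326,186),(335,215),(286,232)]];print('gripT',np.mean(c,0).round(1))
for n,(x0,x1,y0,y1) in(("top",(285,315,205,228)),("scene",(340,400,240,320))):
    im=optics.grab_frame(n);m=(im.max(2)<50);ys,xs=np.nonzero(m[y0:y1,x0:x1]);print(n,len(xs),D(ray(n,(xs.mean()+x0,ys.mean()+y0),35)).round(1))
robot.command_gripper(42,30)
p=W(-101,1)
robot.move_to([*p,220],q(th)); rep('above')
r=robot.line_to([*p,98],velocity=80,threshold=6); rep(('down',r))
if not r:
    robot.command_gripper(5,30); rep('grip')
E
```

```text
gripT [ -4.4 117.1]
top 0 [nan nan]
scene 154 [ -1.5 119.8]
above t19.7 [ 517.7 -116.5  220. ] [-100.8    1.4] F [-0.4 -0.2  0.1] w41.9 f 0.0
('down', False) t21.4 [ 517.9 -117.    98.4] [-100.8    0.9] F [-0.1 -1.5  0.4] w42.0 f 0.0
grip t21.9 [ 518.3 -118.7   98.2] [-100.9   -0.9] F [  2.5 -13.5  -4.1] w17.5 f 30.0<stdin>:4: RuntimeWarning: Mean of empty slice.
  ret = ret.dtype.type(ret / rcount)
```

The grip is holding across the gate's travel because I took the wrong axis. I'll reopen, turn a quarter turn and grip along the travel, so a finger pulls the post positively.

```bash
python3 - <<'E'
from h import *
robot.command_gripper(42,30)
p=W(-101,-1.5)
robot.line_to([*p,190],velocity=150)
robot.move_to([*p,190],q(th+np.pi/2)); rep('turn')
r=robot.line_to([*p,98],velocity=80,threshold=6); rep(('down',r))
if not r:
    robot.command_gripper(5,40); rep('grip')
E
```

```text
turn t24.7 [ 518.2 -119.3  189.6] [-101.1   -1.4] F [ 0.5 -0.2 -0.2] w41.8 f 0.0
('down', False) t26.0 [ 518.6 -119.4   98.4] [-100.8   -1.6] F [-1.2  0.   0.1] w41.9 f 0.0
grip t26.5 [ 518.8 -119.3   98.2] [-100.5   -1.6] F [3.7 2.  0.4] w17.6 f 40.0
```

```bash
python3 - <<'E'
from h import *
s=state()['position'];x,y=D(np.array(s[:2]))
robot.line_to([*W(-101-64,-1.5),98],velocity=40); rep('pulled')
robot.pause(.8)
F=[]
for i in range(8):
    robot.pause(.1);F.append(state()['contact_force'][:2]@ux)
print('along x',np.mean(F),np.std(F)); rep('hold')
shot('top','pics/t3.png',225,165,200,140)
shot('scene','pics/s3.png',230,220,200,130)
E
```

```text
pulled t28.3 [ 457.9 -137.1   98.2] [-164.    -1.8] F [10.5  3.3 -5.5] w17.6 f 40.0
along x 11.142843006827283 0.27098276614274214
hold t29.9 [ 457.9 -137.1   98.2] [-164.    -1.9] F [10.8  3.2 -5.7] w17.2 f 40.0
```

View pics/s3.png

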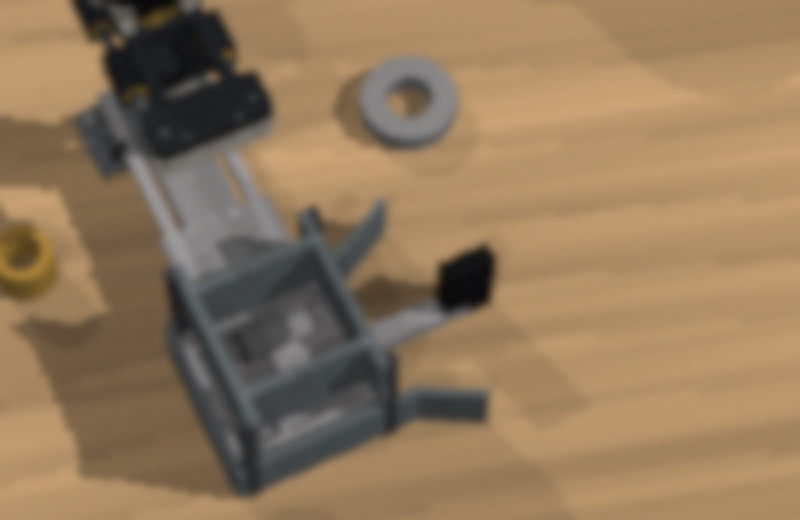

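View pics/t3.png

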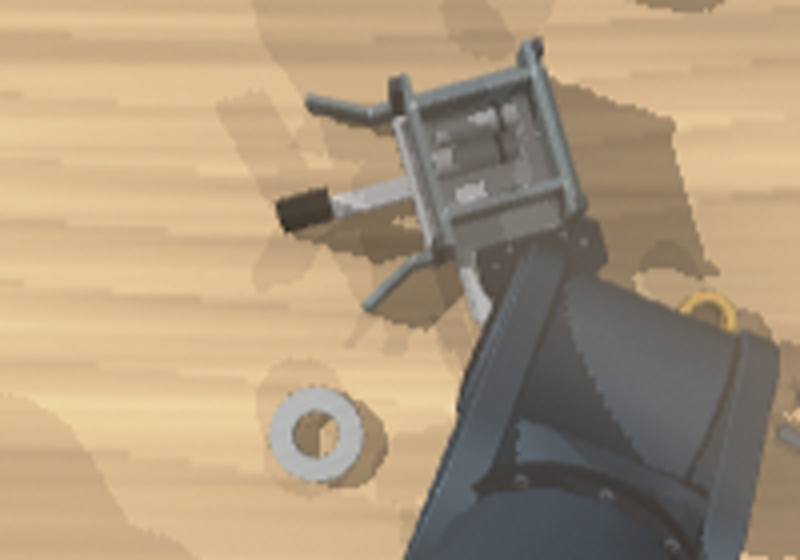

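The post is at the mark: the spring force is 11.1 N against 11.4 N expected, and the TCP is at x = −164 with the mark measured at −164.4. One last close-up will check that the pins have dropped.

```bash
python3 - <<'E'
from h import *
out=[]
for n,(x,y,w,h),f0 in(("top",(322,172,50,56),"pics/top0.png"),("scene",(272,276,60,66),"pics/scene0.png")):
    row=[]
    for im in (cv2.imread(f0),cv2.cvtColor(optics.grab_frame(n),cv2.COLOR_RGB2BGR)):
        a=cv2.resize(im[y:y+h,x:x+w],(390,290 if n=="top" else 300),interpolation=cv2.INTER_CUBIC);row.append(cv2.convertScaleAbs(a,alpha=1.5))
    out.append(np.hstack(row))
cv2.imwrite('pics/fin.png',np.vstack(out)); rep('')
E
```

```text
t30.1 [ 457.9 -137.1   98.2] [-164.    -1.8] F [11.1  3.7 -5. ] w17.5 f 40.0
```

View pics/fin.png

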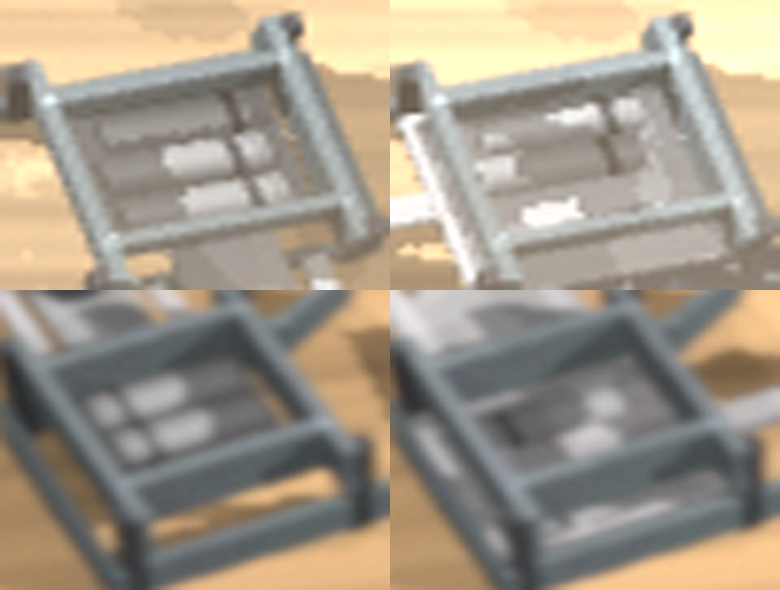

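```bash
python3 - <<'E'
from h import *
t=lambda u,v,z:D(ray('top',(322+u/7.8-.4,172+v/5.18-.4),z)).round(0)
s=lambda u,v,z:D(ray('scene',(272+u/6.5-.4,276+v/4.545-.4),z)).round(0)
print('before T',[t(*p,71) for p in[(170,117),(210,155),(215,197)]],'S',[s(*p,71) for p in[(150,395),(180,430)]])
for z in(24,71): print(z,'T rows',[t(*p,z) for p in[(165,125),(165,162),(160,210),(240,110),(105,142)]],'S patches',[s(*p,z) for p in[(215,400),(200,435),(140,420),(90,410)]])
print('gate edge?',t(255,160,52),'front-wall lower sight',t(220,215,24), 'S back wall sight',s(200,455,24))
E
```

```text
before T [array([21.,  0.]), array([ 0., -7.]), array([-20.,  -3.])] S [array([120., -68.]), array([140., -66.])]
24 T rows [array([26., -2.]), array([8., 3.]), array([-15.,  11.]), array([ 27., -28.]), array([23., 20.])] S patches [array([117., -44.]), array([131., -56.]), array([115., -71.]), array([103., -85.])]
71 T rows [array([18.,  3.]), array([1., 7.]), array([-21.,  15.]), array([ 19., -23.]), array([15., 23.])] S patches [array([132., -49.]), array([145., -61.]), array([130., -76.]), array([118., -88.])]
gate edge? [ -3. -23.] front-wall lower sight [-23.  -7.] S back wall sight [140. -60.]
```

```bash
python3 - <<'E'
from h import *
s=lambda u,v,z:D(ray('scene',(272+u/6.5-.4,276+(v-290)/4.545-.4),z)).round(0)
print('before S z71',[s(*p,71) for p in[(150,395),(180,430)]])
for z in (4,24): print(z,{p:s(*p,z).tolist() for p in[(215,400),(200,435),(110,430),(140,420),(165,395),(250,370),(200,460)]})
# intensity profiles along disp x (z=20) at several y, scene and top
for n in("scene","top"):
    im=cv2.cvtColor(optics.grab_frame(n),cv2.COLOR_RGB2GRAY);c=optics.camera_model(n);f=240/np.tan(np.radians(c['fovy']/2))
    for y in(-25,-15,-5,5,15,25):
        r=[]
        for x in range(-40,41,5):
            p=R.from_quat(c['orientation']).inv().apply(np.r_[W(x,y),20]-c['origin']);p=p/p[2]*f
            r.append(int(cv2.getRectSubPix(im,(1,1),(p[0]+c['cx'],p[1]+c['cy']))[0,0]))
        print(n,y,r)
E
```

```text
before S z71 [array([-18.,  -5.]), array([ 4., -4.])]
4 {(215, 400): [-34.0, 25.0], (200, 435): [-18.0, 12.0], (110, 430): [-35.0, -17.0], (140, 420): [-36.0, -5.0], (165, 395): [-45.0, 10.0], (250, 370): [-44.0, 45.0], (200, 460): [-5.0, 6.0]}
24 {(215, 400): [-25.0, 22.0], (200, 435): [-10.0, 9.0], (110, 430): [-26.0, -20.0], (140, 420): [-27.0, -8.0], (165, 395): [-36.0, 7.0], (250, 370): [-36.0, 41.0], (200, 460): [3.0, 3.0]}
scene -25 [91, 82, 83, 83, 86, 92, 94, 95, 104, 96, 86, 84, 80, 85, 98, 108, 93]
scene -15 [78, 51, 51, 51, 52, 68, 77, 81, 93, 82, 68, 66, 66, 84, 113, 124, 99]
scene -5 [77, 63, 66, 68, 66, 74, 82, 82, 95, 82, 68, 67, 67, 88, 115, 117, 98]
scene 5 [70, 70, 76, 78, 81, 117, 132, 124, 101, 80, 67, 67, 69, 72, 86, 118, 99]
scene 15 [76, 79, 94, 103, 112, 118, 128, 119, 99, 79, 69, 69, 69, 73, 86, 119, 98]
scene 25 [83, 95, 116, 125, 113, 93, 85, 80, 89, 79, 69, 61, 52, 66, 76, 84, 88]
top -25 [121, 111, 98, 133, 139, 132, 129, 126, 99, 104, 101, 99, 103, 135, 143, 97, 83]
top -15 [122, 114, 93, 124, 110, 119, 116, 109, 76, 80, 80, 76, 101, 135, 159, 107, 83]
top -5 [122, 108, 91, 126, 118, 118, 117, 112, 97, 103, 103, 97, 97, 121, 155, 98, 80]
top 5 [111, 100, 92, 128, 155, 166, 118, 113, 98, 103, 104, 96, 98, 110, 114, 96, 77]
top 15 [112, 103, 94, 133, 164, 167, 125, 113, 104, 109, 104, 116, 104, 120, 116, 97, 77]
top 25 [111, 101, 94, 132, 133, 117, 117, 113, 106, 132, 148, 137, 112, 104, 113, 98, 79]
```

The profiles show the pins lying in the tray at about x = −28, +8 and +26, with the third one behind the front wall in the top view. I'm handing in while holding the gate.

```bash
python3 - <<'E'
from h import *
rep('final');print(robot.job_done())
E
```

```text
final t30.2 [ 457.9 -137.1   98.2] [-164.    -1.8] F [10.6  3.8 -5.5] w17.4 f 40.0
the job is handed in; nothing more can be done
None
```

I handed the job in at about 30 s, and no verdict came back: the tray is home against the end stop, the pins look to be in it (two clear, the third partly hidden), and the fingers are holding the gate at the mark.

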